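Lid the porcelain crucibles

TASK

Cover the four clean porcelain crucibles so that no dust gets in before they are weighed: put on each crucible the lid of its own size (smallest lid on the smallest crucible, and so on up), knob up, centred and lying flat on the rim. Set the lids down rather than drop them, leave every crucible standing where it is, and do not shift the glass beaker or the evaporating dish that stand among them.

Things in the scene. Friction and masses are not known exactly. Their poses are not given: they have to be found in the camera images.
- crucible_a: The smallest of four open white porcelain crucibles, standing upright on the bench and loose: a tapered cup, 34 mm outside diameter at the rim, about 20 mm at the foot, 28 mm high, wall 3 mm (mouth 28 mm). Origin: centre of the underside; z up along the axis, so the rim is 28 mm above the origin. It takes lid_a.
- crucible_b: The second smallest of four open white porcelain crucibles, standing upright on the bench and loose: a tapered cup, 46 mm outside diameter at the rim, about 28 mm at the foot, 36 mm high, wall 3 mm (mouth 40 mm). Origin: centre of the underside; z up along the axis, so the rim is 36 mm above the origin. It takes lid_b.
- crucible_c: The second largest of four open white porcelain crucibles, standing upright on the bench and loose: a tapered cup, 58 mm outside diameter at the rim, about 35 mm at the foot, 44 mm high, wall 3 mm (mouth 52 mm). Origin: centre of the underside; z up along the axis, so the rim is 44 mm above the origin. It takes lid_c.
- crucible_d: The largest of four open white porcelain crucibles, standing upright on the bench and loose: a tapered cup, 70 mm outside diameter at the rim, about 42 mm at the foot, 52 mm high, wall 3 mm (mouth 64 mm). Origin: centre of the underside; z up along the axis, so the rim is 52 mm above the origin. It takes lid_d.
- lid_a: The smallest of four white porcelain lids, lying loose on the bench, knob up: a disc 44 mm in diameter, flat below, 5 mm thick at the edge (7.5 mm at the knob), with an upright round knob in the middle, 14 mm in diameter, from 5 to 22 mm above the underside. Origin: centre of the underside; z up. It belongs on crucible_a (rim 34 mm), overhanging it by 5 mm all round.
- lid_b: The second smallest of four white porcelain lids, lying loose on the bench, knob up: a disc 56 mm in diameter, flat below, 5 mm thick at the edge (7.5 mm at the knob), with an upright round knob in the middle, 14 mm in diameter, from 5 to 22 mm above the underside. Origin: centre of the underside; z up. It belongs on crucible_b (rim 46 mm), overhanging it by 5 mm all round.
- lid_c: The second largest of four white porcelain lids, lying loose on the bench, knob up: a disc 68 mm in diameter, flat below, 5 mm thick at the edge (7.5 mm at the knob), with an upright round knob in the middle, 14 mm in diameter, from 5 to 22 mm above the underside. Origin: centre of the underside; z up. It belongs on crucible_c (rim 58 mm), overhanging it by 5 mm all round.
- lid_d: The largest of four white porcelain lids, lying loose on the bench, knob up: a disc 80 mm in diameter, flat below, 5 mm thick at the edge (7.5 mm at the knob), with an upright round knob in the middle, 14 mm in diameter, from 5 to 22 mm above the underside. Origin: centre of the underside; z up. It belongs on crucible_d (rim 70 mm), overhanging it by 5 mm all round.
- beaker: A bystander: an empty clear glass beaker, 53 mm in diameter over the rim and 70 mm high, standing loose among the crucibles and lids. Origin: centre of its underside, z up.
- dish: A bystander: an open white porcelain evaporating dish with a small pouring lip and no lid, 72 mm in diameter at the rim, 26 mm high, standing loose at the robot's left end of the group. Origin: centre of its underside, z up.
There are look-alikes about, which are no part of the job. Leave any black or green look-alike of the lid_d alone.

How it is judged:
By the outcome, as a careful person would: the job done as asked, in the order asked, and still so for the second after the job is handed in, with the robot touching nothing.
It also fails if it takes over 93 s, if anything falls off the work surface, if the arm or the gripper's body presses on something with over 40 N, if the wrist force passes 120 N, or if a joint passes its speed limit or range.

ROBOT

A 6-joint arm with a two-finger parallel gripper is mounted at the origin on the work surface. World frame = base frame: x ahead of the robot, y to its left, z up, the work surface at z = 0. Lengths are in m, angles in rad, forces in N, time in s.
With the tool pointing down it reaches from about 0.375 to 0.9 m from the base axis. Payload 3.1 kg.
Tool frame: the origin (TCP) lies at the very end of the fingers, on their centre line; the grasp point (between the pads) lies 19 mm behind it (manip.tcp_to_grasp is the distance from the TCP to the grasp point, in m); z points along the fingers, y is the line along which they close (so a half turn about z gives the same grasp; the last joint's range is limited). The gripper opens to 85 mm and grips with 20 to 120 N. Pads are 22 mm wide; open, the fingers measure 114 mm over their backs; the gripper's body (76 mm by 85 mm) begins 54 mm behind the grasp point. The pads swing forward as they close: fully open they stand 13 mm farther back than shut.
Start: joints at [-1.419, 0.527, 1.433, -0, 1.181, -0.178], TCP at [0.203, -0.591, 0.231] pointing down, gripper open.
Joint ranges: [-3.08, 3.08], [-0.75, 2.2], [0.22, 2.44], [-1.43, 4.57], [0, 2.65], [-2.85, 2.85]. Speed limits (rad/s): [2.79, 2.79, 3.14, 3.14, 3.14, 3.14].

INTERFACE

Orientations are given as a unit quaternion [x, y, z, w].
In Python, from station import manip gives the robot as it stands. The module is installed in compiled form; this text tells all that it offers.
- The arm moves only by the tool step_arm, never from a script. Its argument "commands" is one flat list of numbers, 6 for each row, row after row: the shift along the tool's x, y, z in m, then the turn, a rotation vector about the tool's x, y, z in degrees. A call has exactly 10 rows; each row is the pose to reach, as a shift and turn from the pose commanded when the call began, along the tool's axes at that moment; what a row does not reach only later rows make up. A row lasts 1/10 s, in which the tool goes at most 50 mm and 8.59 degrees, less where a joint would pass 70% of its speed; a pose out of reach is approached as far as the arm can. A call with a gripper value outside its range is refused whole. "jaw" is the opening in per cent of the stroke, from 0 (shut) to 100 (fully open), set as the call begins (left out, the last holds). The fingers move at their own pace and stop on an object; "grip_force" is the grip in N (left out, the last holds). Time passes only in rows, so rows that repeat a pose let the fingers close, or fill a call up. It gives the time, the measured TCP pose, the force, the opening and the grip force at its end, in the units of the state.
- manip.sense(): the state, without advancing time (a new reading comes with each control period).
- manip.snapshot(name): name is "scene" or "top" or "wrist"; returns a dict with "pixels" (420x560x3 uint8, blue, green, red), "fx", "fy", "cx", "cy" (pixels), "R" (3x3) and "t" (3): a world point X has camera coordinates R X + t; the wrist camera has in their place "mount" (4x4, takes a point from camera to tool coordinates, whose origin is the TCP and whose axes are the flange's). Camera axes: x right, y down, z forward; pixel columns grow to the right and rows downward; lengths in m; the calibration is good to about 2 mm. A picture is of the moment at which its call begins: read the wrist's pose just before it. There is no depth.
- manip.sign_off(): hands the job in; it is judged then, once.
The state is a dict: "t": time; "q": joint angles; "qd": joint speeds; "tau": joint torques, N m; "tcp_pos": TCP position; "tool_rot": TCP orientation; "force": force on the tool from outside, world axes, zero at the start; "ft_torque": the same for the moment, N m; "finger_gap": opening from 0.0 (shut) to 1.0 (fully open); "gripper_force": force on a finger pad.
Only numpy, scipy, OpenCV 4.12 (cv2) and the standard library are available. Lean on these libraries where they do the work, as an engineer would, in place of code of your own. Each camera call takes 0.05 s, during which the arm holds its last target. There are 200 camera calls.

## Working session

There is one attempt and no reset: what is moved stays moved. The work goes in short steps, Python scripts to look and compute and a tool call to move; the robot and the scene stay as the last step left them, time stands still between calls to the robot, and variables do not carry over. Pictures are saved under pics/ and viewed, at most 14 in all, crops included, and the job is handed in when it is done.

Besides the shell and the picture viewer there is one more tool, called after "Request:" by a JSON object that holds its "op" and its "data". step_arm: Moves the arm, as the interface text tells. Its arguments: {"type":"object","properties":{"commands":{"type":"array","items":{"type":"number"}},"jaw":{"type":"number"},"grip_force":{"type":"number"}},"required":["commands"]}

```bash
mkdir -p pics
python3 - <<'E'
from station import manip
import cv2,numpy as np
s=manip.sense();print(s)
for n in("top","scene"):
    d=manip.snapshot(n);cv2.imwrite(f"pics/{n}0.png",d["pixels"]);np.savez(f"{n}0.npz",**d)
    print(n,d["fx"],d["fy"],d["cx"],d["cy"],np.round(d["R"],4).tolist(),d["t"])
E
```

```text
{'t': 0.0, 'q': array([-1.41851119e+00,  5.28475290e-01,  1.43394143e+00,  1.01797094e-05,
        1.18139629e+00, -1.78509976e-01]), 'qd': array([ 0.00045918,  0.00038108, -0.00031331,  0.00014274, -0.00156026,
        0.00019319]), 'tau': array([ 4.74012450e-04, -4.42347050e+01, -1.78026241e+01,  8.16370800e-06,
        8.46911338e-03, -3.55904405e-06]), 'tcp_pos': array([ 0.20290813, -0.59036731,  0.23031558]), 'tool_rot': array([ 9.86352689e-01,  1.64642464e-01,  1.92629658e-05, -1.11002118e-03]), 'force': array([-0.15744054, -0.79561138, -0.20305122]), 'ft_torque': array([ 0.03106934,  0.00133421, -0.03316393]), 'gripper_force': 0.0, 'finger_gap': 1.0007927308085405}
top 393.62152307710926 393.62152307710926 286.48761142953884 202.35289069206573 [[0.0173, -0.9996, -0.0216], [-0.9967, -0.0156, -0.0791], [0.0787, 0.0229, -0.9966]] [0.06146656 0.50897196 0.87739868]
scene 381.22081911247335 381.22081911247335 276.22062276594164 208.3393258729642 [[0.3399, 0.9404, -0.0112], [0.7233, -0.269, -0.636], [-0.6011, 0.2081, -0.7716]] [-0.21603714 -0.33824142  1.16541703]
```

View pics/top0.png

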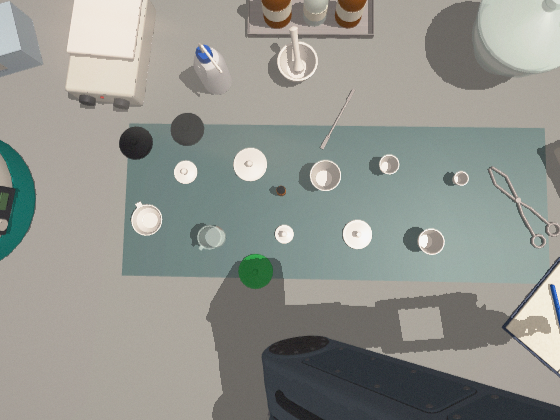

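View pics/scene0.png

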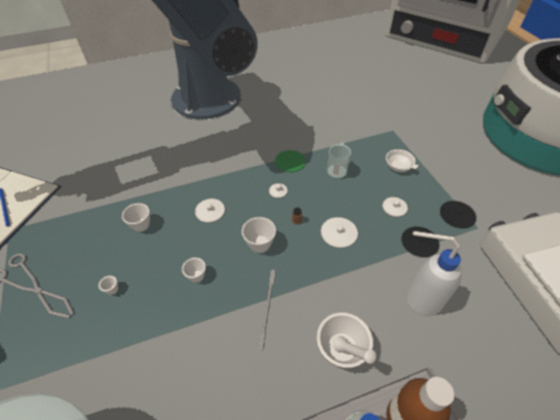

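Top view shows lids (knobs up) at (185,172), (250,164), (284,234) and (357,234), and crucibles at (325,176), (389,164), (460,178) and (431,241). The dish is at (146,220), the beaker at (211,237), and a small brown object at (281,190). The look-alikes are black discs at (136,143) and (187,129) and a green one at (256,271). Next I measure sizes to match the lids to the crucibles.

```bash
cat > h.py <<'E'
import numpy as np,cv2
from scipy.spatial.transform import Rotation as Ro
from station import manip
def cam(name,wait=True):
    s=manip.sense();d=manip.snapshot(name)
    if name=="wrist":
        T=np.eye(4);T[:3,:3]=Ro.from_quat(s["tool_rot"]).as_matrix();T[:3,3]=s["tcp_pos"]
        C=T@d["mount"];d["R"]=C[:3,:3].T;d["t"]=-d["R"]@C[:3,3]
    return s,d
def ray(d,u,v,z):
    r=d["R"].T@np.array([(u-d["cx"])/d["fx"],(v-d["cy"])/d["fy"],1]);o=-d["R"].T@d["t"]
    return (o+r*(z-o[2])/r[2])[:2]
def proj(d,X):
    c=d["R"]@np.asarray(X)+d["t"];return np.array([d["fx"]*c[0]/c[2]+d["cx"],d["fy"]*c[1]/c[2]+d["cy"]])
def fit(d,cnt,z):
    P=np.array([ray(d,u,v,z) for u,v in cnt.reshape(-1,2)])
    c,r=cv2.minEnclosingCircle((P*1000).astype(np.float32));return np.array(c)/1000,r*2
def fitrect(d,m):
    pass
E
python3 - <<'E'
from h import *
d=dict(np.load("top0.npz"));img=d["pixels"]
hsv=cv2.cvtColor(img,cv2.COLOR_BGR2HSV)
roi=np.zeros(img.shape[:2],np.uint8);roi[125:278,124:548]=255
m=((hsv[...,1]<60)&(hsv[...,2]>110)).astype(np.uint8)*255&roi
cs,_=cv2.findContours(m,cv2.RETR_EXTERNAL,cv2.CHAIN_APPROX_NONE)
for c in cs:
    if cv2.contourArea(c)<80: continue
    (u,v),_=cv2.minEnclosingCircle(c)
    print((round(u),round(v)),[ (z,np.round(fit(d,c,z/1000)[0],4).tolist(),round(fit(d,c,z/1000)[1],1)) for z in (4,28,36,44,52)])
cv2.imwrite("pics/c1.png",cv2.resize(img[120:285,125:300],None,fx=4,fy=3.6,interpolation=cv2.INTER_CUBIC)[:600,:800])
cv2.imwrite("pics/c2.png",cv2.resize(img[125:280,265:475],None,fx=3.7,fy=3.7,interpolation=cv2.INTER_CUBIC)[:600,:800])
E
```

```text
(336, 201) [(4, [0.5339, -0.038], 1044.1), (28, [0.5313, -0.0357], 1016.6), (36, [0.5305, -0.0349], 1007.4), (44, [0.5296, -0.0342], 998.3), (52, [0.5288, -0.0334], 989.1)]
```

View pics/c2.png

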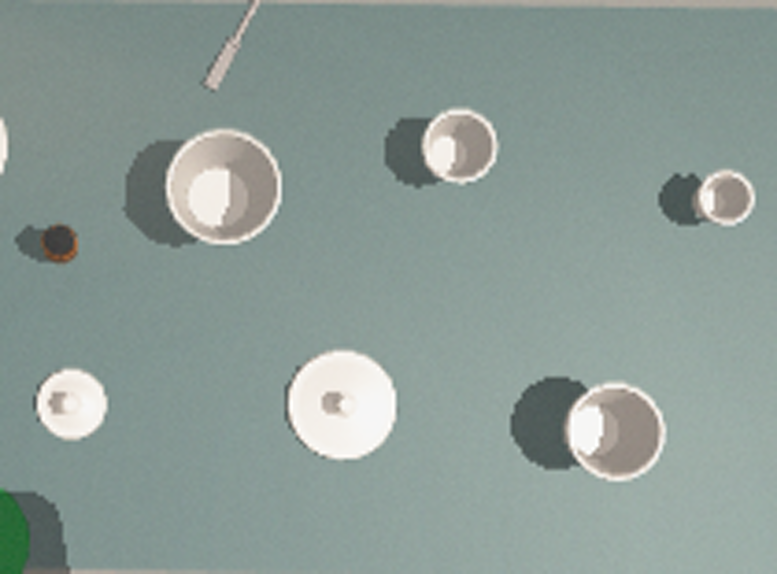

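View pics/c1.png

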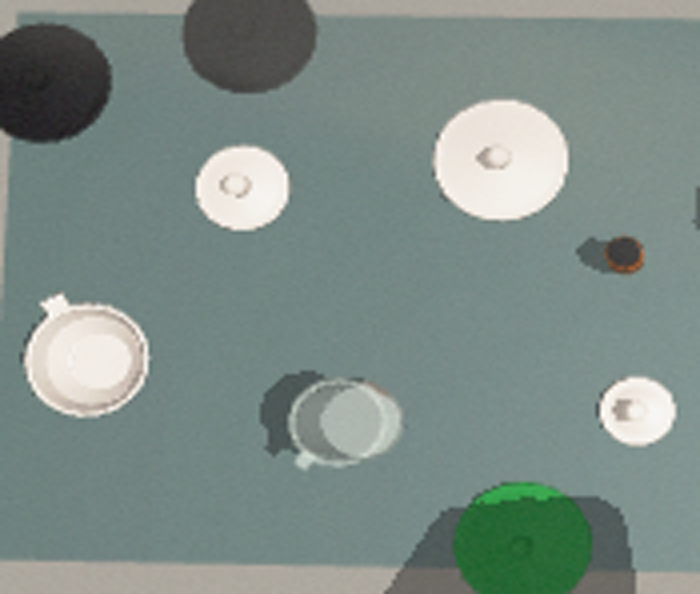

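The enlarged crops show the candidates for lid_d: white at (250,164), black at (136,143) and (187,129), green at (256,271). Only the white porcelain disc fits; the others are the look-alikes. I'll redo the segmentation by warmth, because the mat is teal.

Run:
```python
from h import *
d=dict(np.load("top0.npz"));img=d["pixels"].astype(int)
roi=np.zeros(img.shape[:2],np.uint8);roi[127:277,126:480]=1
m=((img[...,2]-img[...,1]>-4)&(img[...,2]>105)).astype(np.uint8)*roi
cs,_=cv2.findContours(m,cv2.RETR_EXTERNAL,cv2.CHAIN_APPROX_NONE)
for c in cs:
    (u,v),r=cv2.minEnclosingCircle(c)
    if r<6: continue
    print((round(u,1),round(v,1),round(r,1)),[ (z,np.round(fit(d,c,z/1000)[0],4).tolist(),round(fit(d,c,z/1000)[1],1)) for z in (4,28,36,44,52)])
for n,u,v in(("b",211,237),("brown",282,190),("green",256,271)): print(n,ray(d,u,v,.01))
```

```text
(142.5, 276.0, 16.5) [(4, [0.3335, 0.3998], 76.8), (28, [0.3362, 0.3906], 74.8), (36, [0.3371, 0.3875], 74.1), (44, [0.338, 0.3844], 73.4), (52, [0.3389, 0.3813], 72.8)]
(430.5, 241.5, 13.7) [(4, [0.4247, -0.2609], 62.7), (28, [0.425, -0.2528], 61.1), (36, [0.4251, -0.25], 60.5), (44, [0.4252, -0.2473], 60.0), (52, [0.4253, -0.2446], 59.4)]
(283.7, 233.7, 9.6) [(4, [0.4364, 0.0754], 44.4), (28, [0.4364, 0.0747], 43.2), (36, [0.4364, 0.0745], 42.8), (44, [0.4364, 0.0743], 42.4), (52, [0.4364, 0.074], 42.0)]
(356.9, 233.9, 15.0) [(4, [0.439, -0.0931], 68.7), (28, [0.4389, -0.0894], 66.9), (36, [0.4389, -0.0881], 66.3), (44, [0.4389, -0.0869], 65.7), (52, [0.4389, -0.0856], 65.1)]
(145.0, 217.7, 17.7) [(4, [0.4687, 0.3992], 83.8), (28, [0.4678, 0.39], 81.6), (36, [0.4676, 0.3869], 80.9), (44, [0.4673, 0.3838], 80.2), (52, [0.467, 0.3808], 79.4)]
(460.0, 178.0, 8.2) [(4, [0.572, -0.3304], 38.1), (28, [0.5685, -0.3204], 37.1), (36, [0.5673, -0.3171], 36.8), (44, [0.5661, -0.3137], 36.5), (52, [0.5649, -0.3104], 36.1)]
(324.6, 174.9, 15.9) [(4, [0.5749, -0.0176], 74.6), (28, [0.5713, -0.01
[... 353 characters left out ...]
, (36, [0.5807, 0.4367], 48.4), (44, [0.5794, 0.4332], 48.0), (52, [0.5781, 0.4297], 47.5)]
(388.6, 164.1, 10.4) [(4, [0.6026, -0.1659], 48.9), (28, [0.5982, -0.1603], 47.6), (36, [0.5968, -0.1584], 47.1), (44, [0.5953, -0.1565], 46.7), (52, [0.5939, -0.1546], 46.3)]
(249.5, 163.8, 17.2) [(4, [0.5986, 0.1584], 80.9), (28, [0.5943, 0.1555], 78.7), (36, [0.5929, 0.1546], 78.0), (44, [0.5915, 0.1536], 77.3), (52, [0.5901, 0.1527], 76.6)]
(327.0, 137.5, 12.1) [(4, [0.6636, -0.0224], 57.6), (28, [0.6577, -0.0205], 56.1), (36, [0.6557, -0.0199], 55.6), (44, [0.6537, -0.0192], 55.1), (52, [0.6517, -0.0186], 54.6)]
b [0.4260019  0.24256713]
brown [0.53727813 0.08097396]
green [0.35055352 0.13693721]
```

Request:
{"op": "step_arm", "data": {"commands": [0.03,-0.015,0,0,0,2,0.08,-0.04,-0.005,0,0,6,0.13,-0.065,-0.01,0,0,10,0.17,-0.09,-0.01,0,0,14,0.21,-0.11,-0.015,0,0,18.95,0.25,-0.135,-0.02,0,0,18.95,0.29,-0.16,-0.02,0,0,18.95,0.33,-0.18,-0.02,0,0,18.95,0.375,-0.2,-0.02,0,0,18.95,0.41,-0.22,-0.02,0,0,18.95], "jaw": 40}}

```text
t: 1.1
tcp_pos: [0.5209, -0.2479, 0.2511]
tool_rot: [1.0, 0.0, 0.0, -0.0]
force: [0.4, -0.5, 0.4]
finger_gap: 0.4
gripper_force: 0.0
```

Run:
```python
from h import *
s,d=cam("wrist");cv2.imwrite("pics/w1.png",d["pixels"]);print(s["t"],s["tcp_pos"],s["tool_rot"],s["finger_gap"],s["q"],s["qd"].max());print(d["mount"],d["fx"],d["cx"],d["cy"])
```

```text
1.1 [ 0.52091561 -0.24788713  0.25108787] [ 9.99999883e-01  4.47098010e-04  1.47369647e-04 -1.11039862e-04] 0.3996542085018739 [-6.37960716e-01  4.39855897e-01  1.53351623e+00  3.84755534e-04
  1.16811621e+00  9.31790653e-01] 0.7060395217772227
[[ 6.14002652e-04 -9.52370358e-01 -3.04943148e-01  7.72567241e-02]
 [ 9.99999554e-01  3.65922948e-04  8.70681014e-04 -5.01854234e-04]
 [-7.17625094e-04 -3.04943546e-01  9.52370158e-01 -1.43418864e-01]
 [ 0.00000000e+00  0.00000000e+00  0.00000000e+00  1.00000000e+00]] 320.00009910005593 277.6899698043114 211.9837356661704
```

View pics/w1.png

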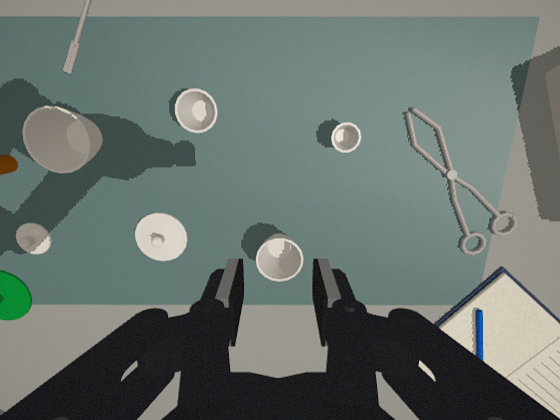

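The wrist view shows crucibles b (196,110), a (346,137), c (279,259) and d (62,138), lid c (161,237), and lid a (33,238) in shadow. I'll refine all positions by fitting model silhouettes.

```bash
cat >> h.py <<'E'
from scipy.optimize import minimize
CR=dict(a=(17,10,28),b=(23,14,36),c=(29,17.5,44),d=(35,21,52));LR=dict(a=22,b=28,c=34,d=40)
def rings(kind,k,z0=0):
    if kind=="lid": return [(LR[k],z0),(LR[k],z0+5)]
    R,f,h=CR[k];return [(R,h),(f,0)]
th=np.linspace(0,2*np.pi,60)
def hull(d,kind,k,xy,z0=0):
    P=[proj(d,[xy[0]+r/1000*np.cos(t),xy[1]+r/1000*np.sin(t),z/1000]) for r,z in rings(kind,k,z0) for t in th]
    return cv2.convexHull(np.array(P,np.float32))
def mask(img):
    i=img.astype(int);return ((i[...,2]-i[...,1]>-4)&(i[...,2]>60)).astype(np.uint8)
def loc(d,kind,k,xy0,z0=0):
    S=4;m=mask(d["pixels"])
    def iou(h,mm):
        a=np.zeros(mm.shape,np.uint8);cv2.fillConvexPoly(a,np.round((h+.5)*S*16-8).astype(np.int32),1,shift=4)
        return (a&mm).sum()/((a|mm).sum()+1)
    h0=hull(d,kind,k,xy0,z0);c=h0.reshape(-1,2).mean(0);e=max(np.ptp(h0.reshape(-1,2),0))/2+7
    x0,y0=np.maximum(np.floor(c-e).astype(int),0);x1,y1=np.ceil(c+e).astype(int)
    sub=cv2.resize(m[y0:y1,x0:x1]*255,None,fx=S,fy=S,interpolation=cv2.INTER_LINEAR)>127
    n,L,st,_=cv2.connectedComponentsWithStats(sub.astype(np.uint8));sub=(L==1+np.argmax(st[1:,4]))
    sub=cv2.morphologyEx(sub.astype(np.uint8),cv2.MORPH_CLOSE,np.ones((25,25),np.uint8))
    f=lambda p:-iou(hull(d,kind,k,p/1000,z0)-np.array([x0,y0]),sub)
    r=minimize(f,np.array(xy0)*1000,method="Nelder-Mead",options=dict(initial_simplex=np.array(xy0)*1000+np.array([[0,0],[5,0],[0,5]]),xatol=.05,fatol=1e-4))
    return np.round(r.x/1000,4),round(-r.fun,3)
CP=dict(a=(.5685,-.3204),b=(.5968,-.1584),c=(.4252,-.2473),d=(.5677,-.0141))
LP=dict(a=(.4364,.0754),b=(.5777,.3098),c=(.439,-.093),d=(.5986,.1584))
E
python3 - <<'E'
from h import *
T=dict(np.load("top0.npz"))
s,d=cam("wrist");print(s["tcp_pos"],abs(s["qd"]).max())
for k in "abcd":
    print(k,"cru top",*loc(T,"cru",k,CP[k]),"wr",*loc(d,"cru",k,CP[k]))
    print(k,"lid top",*loc(T,"lid",k,LP[k]),"wr",*(loc(d,"lid",k,LP[k]) if k=="c" else ()))
E
```

```text
[ 0.52405553 -0.24306842  0.25110116] 0.13118527688848958
a cru top [ 0.569  -0.3222] 0.956 wr [ 0.5687 -0.3235] 0.958
a lid top [0.4363 0.0751] 0.96 wr
b cru top [ 0.5973 -0.1588] 0.948 wr [ 0.5969 -0.1598] 0.971
b lid top [0.5783 0.3103] 0.95 wr
c cru top [ 0.4259 -0.2481] 0.963 wr [ 0.4256 -0.2494] 0.974
c lid top [ 0.439  -0.0932] 0.968 wr [ 0.4383 -0.0937] 0.966
d cru top [ 0.5676 -0.0145] 0.97 wr [ 0.5672 -0.0156] 0.979
d lid top [0.5986 0.1584] 0.974 wr
```

Request:
{"op": "step_arm", "data": {"commands": [-0.01,-0.015,0,0,0,0,-0.027,-0.05,0.01,0,0,0,-0.045,-0.09,0.03,0,0,0,-0.063,-0.123,0.06,0,0,0,-0.075,-0.146,0.1,0,0,0,-0.081,-0.155,0.14,0,0,0,-0.081,-0.156,0.165,0,0,0,-0.081,-0.156,0.175,0,0,0,-0.081,-0.156,0.18,0,0,0,-0.081,-0.156,0.18,0,0,0]}}

```text
t: 2.2
tcp_pos: [0.4388, -0.0947, 0.0714]
tool_rot: [1.0, -0.0, 0.0, 0.0]
force: [-0.0, 1.2, 0.4]
finger_gap: 0.397
gripper_force: 0.0
```

Run:
```python
from h import *
s,d=cam("wrist");cv2.imwrite("pics/w2.png",d["pixels"]);print(s["tcp_pos"],abs(s["qd"]).max(),s["finger_gap"])
print(loc(d,"lid","c",(.4385,-.0935)),proj(d,[.4385,-.0935,.02]),ray(d,284,234,.02))
s=manip.sense();print(s["tcp_pos"],s["tool_rot"],s["force"])
```

```text
[ 0.43883382 -0.09467052  0.0713889 ] 0.027595462127949496 0.3972812593429155
(array([ 0.4385, -0.0939]), np.float64(0.977)) [276.35029163 234.18726864] [ 0.43862893 -0.09850027]
[ 0.43909817 -0.09469689  0.0718736 ] [ 9.99999614e-01 -2.84671359e-04  7.30233423e-04  3.97761616e-04] [-0.10556621  0.23795458 -0.68565888]
```

View pics/w2.png

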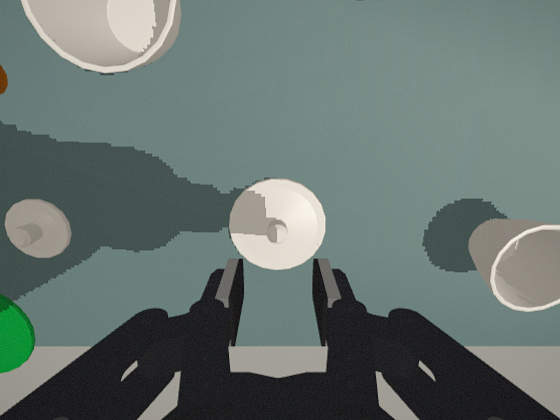

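Request:
{"op": "step_arm", "data": {"commands": [0,-0.0007,0.006,0,0,0,0,-0.0007,0.016,0,0,0,0,-0.0007,0.028,0,0,0,0,-0.0007,0.039,0,0,0,0,-0.0007,0.048,0,0,0,0,-0.0007,0.055,0,0,0,0,-0.0007,0.059,0,0,0,0,-0.0007,0.061,0,0,0,0,-0.0007,0.061,0,0,0,0,-0.0007,0.061,0,0,0]}}

```text
t: 3.25
tcp_pos: [0.4385, -0.0932, 0.0105]
tool_rot: [1.0, 0.0, 0.0, 0.0]
force: [-0.6, 0.0, 0.6]
finger_gap: 0.403
gripper_force: 0.0
```

Request:
{"op": "step_arm", "data": {"commands": [0,0,0,0,0,0,0,0,0,0,0,0,0,0,0,0,0,0,0,0,0,0,0,0,0,0,0,0,0,0,0,0,0,0,0,0,0,0,0,0,0,0,0,0,0,0,0,0,0,0,0,0,0,0,0,0,0,0,0,0], "jaw": 0, "grip_force": 30}}

```text
t: 4.25
tcp_pos: [0.4385, -0.0932, 0.0107]
tool_rot: [1.0, 0.0, 0.0, 0.0]
force: [-0.5, 0.4, 6.4]
finger_gap: 0.14
gripper_force: 29.4
```

Run:
```python
from h import *
s,d=cam("wrist");cv2.imwrite("pics/w3.png",d["pixels"]);print(s["t"],s["tcp_pos"],s["finger_gap"],s["gripper_force"],s["force"])
```

```text
4.25 [ 0.43853853 -0.09323554  0.0106904 ] 0.1403026683763485 29.371132850646973 [-0.54843446  0.3522338   6.44681368]
```

View pics/w3.png

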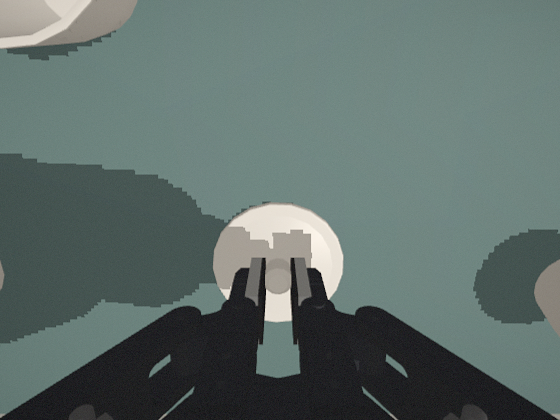

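The lid c knob is held at 29 N and looks centred between the pads. I'll lift it and move part of the way, keeping crucible c in view.

Request:
{"op": "step_arm", "data": {"commands": [0,0,-0.004,0,0,0,0,0,-0.014,0,0,0,0,0.003,-0.03,0,0,0,0,0.012,-0.05,0,0,0,0,0.026,-0.068,0,0,0,0,0.042,-0.08,0,0,0,0,0.056,-0.087,0,0,0,0,0.065,-0.09,0,0,0,0,0.07,-0.09,0,0,0,0,0.07,-0.09,0,0,0]}}

```text
t: 5.3
tcp_pos: [0.4381, -0.1635, 0.0999]
tool_rot: [1.0, -0.0, -0.0, -0.0]
force: [0.6, 0.1, -0.4]
finger_gap: 0.143
gripper_force: 29.2
```

Run:
```python
from h import *
s,d=cam("wrist");cv2.imwrite("pics/w4.png",d["pixels"]);print(s["t"],s["tcp_pos"],s["finger_gap"],s["gripper_force"],s["force"],s["tool_rot"])
print(loc(d,"cru","c",(.4257,-.249)))
p=s["tcp_pos"]
for z in(-8.5,-9.5,-10.5,-11.5):print(z,loc(d,"lid","c",p[:2],p[2]*1000+z)[0]-p[:2],loc(d,"lid","c",p[:2],p[2]*1000+z)[1])
```

```text
5.3 [ 0.43807264 -0.16349336  0.09991081] 0.14273349846764144 29.247459769248962 [ 0.59438117  0.0599347  -0.43489933] [ 9.99999812e-01 -4.56768094e-04 -3.24111109e-04 -2.49033078e-04]
(array([ 0.4256, -0.2492]), np.float64(0.98))
-8.5 [0.00032736 0.00029336] 0.8
-9.5 [2.73565350e-05 2.93360275e-04] 0.809
-10.5 [-0.00017264  0.00019336] 0.818
-11.5 [-0.00037264  0.00029336] 0.827
```

View pics/w4.png

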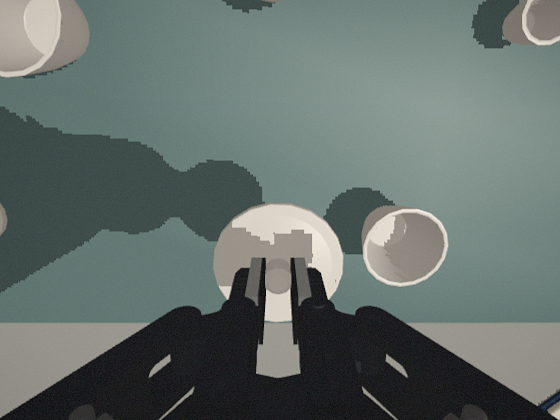

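The lid is held level and centred on the TCP. Crucible c is at (404,247) px, which is (0.4256, -0.2492).

Request:
{"op": "step_arm", "data": {"commands": [-0.001,0.005,0,0,0,0,-0.003,0.017,0,0,0,0,-0.005,0.034,0,0,0,0,-0.0075,0.052,0,0,0,0,-0.01,0.068,0.002,0,0,0,-0.0115,0.079,0.008,0,0,0,-0.0125,0.0845,0.018,0,0,0,-0.0125,0.0855,0.028,0,0,0,-0.0125,0.0855,0.034,0,0,0,-0.0125,0.0855,0.036,0,0,0]}}

```text
t: 6.35
tcp_pos: [0.4251, -0.2474, 0.063]
tool_rot: [1.0, 0.0, -0.001, -0.001]
force: [-0.3, -0.7, -0.7]
finger_gap: 0.145
gripper_force: 29.3
```

Request:
{"op": "step_arm", "data": {"commands": [0,0,0.001,0,0,0,0,0,0.002,0,0,0,0,0,0.003,0,0,0,0,0,0.004,0,0,0,0,0,0.005,0,0,0,0,0,0.006,0,0,0,0,0,0.007,0,0,0,0,0,0.0075,0,0,0,0,0,0.008,0,0,0,0,0,0.008,0,0,0]}}

```text
t: 7.35
tcp_pos: [0.4258, -0.2486, 0.0562]
tool_rot: [1.0, 0.0, -0.0, -0.0]
force: [-0.2, -0.9, -0.4]
finger_gap: 0.143
gripper_force: 29.3
```

Request:
{"op": "step_arm", "data": {"commands": [0,0.0005,0.0002,0,0,0,0,0.0005,0.0004,0,0,0,0,0.0005,0.0006,0,0,0,0,0.0005,0.0008,0,0,0,0,0.0005,0.001,0,0,0,0,0.0005,0.0012,0,0,0,0,0.0005,0.0014,0,0,0,0,0.0005,0.0016,0,0,0,0,0.0005,0.0016,0,0,0,0,0.0005,0.0016,0,0,0]}}

```text
t: 8.35
tcp_pos: [0.4258, -0.2492, 0.0548]
tool_rot: [1.0, 0.0, 0.0, 0.0]
force: [0.5, 0.6, 0.4]
finger_gap: 0.143
gripper_force: 29.3
```

Request:
{"op": "step_arm", "data": {"commands": [0,0,0.0001,0,0,0,0,0,0.0002,0,0,0,0,0,0.0003,0,0,0,0,0,0.0004,0,0,0,0,0,0.0005,0,0,0,0,0,0.0006,0,0,0,0,0,0.0007,0,0,0,0,0,0.0007,0,0,0,0,0,0.0007,0,0,0,0,0,0.0007,0,0,0]}}

```text
t: 9.35
tcp_pos: [0.4259, -0.2492, 0.0547]
tool_rot: [1.0, 0.0, 0.0, 0.0]
force: [-1.1, 1.4, 8.1]
finger_gap: 0.143
gripper_force: 29.9
```

Request:
{"op": "step_arm", "data": {"commands": [0,0,0,0,0,0,0,0,0,0,0,0,0,0,0,0,0,0,0,0,0,0,0,0,0,0,0,0,0,0,0,0,-0.005,0,0,0,0,0,-0.02,0,0,0,0,-0.005,-0.045,0,0,0,0,-0.015,-0.075,0,0,0,0,-0.03,-0.105,0,0,0], "jaw": 40}}

```text
t: 10.35
tcp_pos: [0.4258, -0.2193, 0.1602]
tool_rot: [1.0, -0.001, 0.0, 0.0]
force: [0.5, -0.6, -0.6]
finger_gap: 0.399
gripper_force: 0.0
```

Run:
```python
from h import *
s,d=cam("wrist");cv2.imwrite("pics/w5.png",d["pixels"]);print(s["t"],s["tcp_pos"],s["finger_gap"],s["force"])
print(loc(d,"lid","c",(.4257,-.249),44))
```

```text
10.35 [ 0.42582337 -0.21934444  0.16017587] 0.3985817983634056 [ 0.49990044 -0.55173024 -0.61160966]
(array([ 0.4258, -0.2489]), np.float64(0.976))
```

View pics/w5.png

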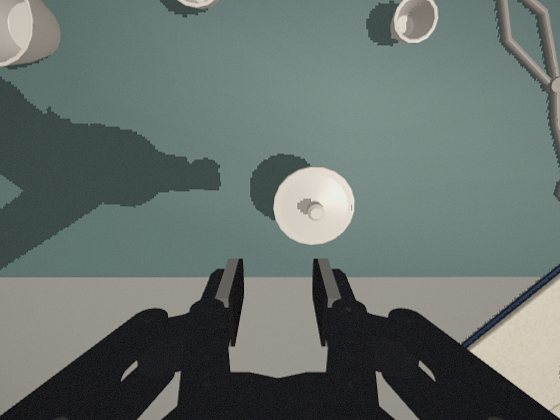

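Lid c lies flat and centred on crucible c at (314,205). Next is lid a.

Request:
{"op": "step_arm", "data": {"commands": [0.001,-0.015,0,0,0,0,0.003,-0.05,0,0,0,0,0.005,-0.095,0,0,0,0,0.007,-0.142,0,0,0,0,0.008,-0.189,0.005,0,0,0,0.009,-0.232,0.015,0,0,0,0.01,-0.267,0.03,0,0,0,0.0105,-0.287,0.045,0,0,0,0.0105,-0.294,0.055,0,0,0,0.0105,-0.2946,0.06,0,0,0]}}

```text
t: 11.4
tcp_pos: [0.435, 0.0763, 0.0976]
tool_rot: [1.0, 0.001, -0.002, -0.0]
force: [0.2, -0.6, -0.2]
finger_gap: 0.398
gripper_force: 0.0
```

```bash
cat > look.py <<'E'
import sys
from h import *
# args: kind key x y z0 ...
s,d=cam("wrist");print(s["t"],s["tcp_pos"].round(4),"qd",abs(s["qd"]).max().round(3),s["finger_gap"].round(3),s["force"].round(1))
a=sys.argv[1:]
while a:
    k,n,x,y,z=a[:5];a=a[5:];print(k,n,loc(d,k,n,(float(x),float(y)),float(z)))
cv2.imwrite("pics/last.png",d["pixels"])
E
python3 look.py lid a .4363 .0751 0
```

```text
Traceback (most recent call last):
  File "look.py", line 4, in <module>
    s,d=cam("wrist");print(s["t"],s["tcp_pos"].round(4),"qd",abs(s["qd"]).max().round(3),s["finger_gap"].round(3),s["force"].round(1))
                                                                                         ^^^^^^^^^^^^^^^^^^^^^
AttributeError: 'float' object has no attribute 'round'
```

```bash
sed -i 's/s\["finger_gap"\].round(3)/round(s["finger_gap"],3)/' look.py; python3 look.py lid a .4363 .0751 0
```

```text
11.45 [0.4353 0.0756 0.0975] qd 0.031 0.393 [-0.6  0.3  0.2]
lid a (array([0.4361, 0.0746]), np.float64(0.96))
```

Request:
{"op": "step_arm", "data": {"commands": [0,0.0004,0.006,0,0,0,0,0.0004,0.02,0,0,0,0,0.0004,0.038,0,0,0,0,0.0004,0.056,0,0,0,0,0.0004,0.07,0,0,0,0,0.0004,0.08,0,0,0,0,0.0004,0.085,0,0,0,0,0.0004,0.0875,0,0,0,0,0.0004,0.088,0,0,0,0,0.0004,0.088,0,0,0]}}

```text
t: 12.5
tcp_pos: [0.4366, 0.075, 0.0114]
tool_rot: [1.0, 0.0, 0.0, 0.0]
force: [-0.0, -0.2, 0.8]
finger_gap: 0.4
gripper_force: 0.0
```

```bash
python3 look.py lid a .4363 .0751 0
```

```text
12.5 [0.4366 0.075  0.0114] qd 0.005 0.4 [-0.  -0.2  0.8]
lid a (array([0.4356, 0.0747]), np.float64(0.864))
```

Well placed; closing.

Request:
{"op": "step_arm", "data": {"commands": [0,0,0,0,0,0,0,0,0,0,0,0,0,0,0,0,0,0,0,0,0,0,0,0,0,0,0,0,0,0,0,0,0,0,0,0,0,0,0,0,0,0,0,0,0,0,0,0,0,0,0,0,0,0,0,0,0,0,0,0], "jaw": 0, "grip_force": 30}}

```text
t: 13.55
tcp_pos: [0.4366, 0.0751, 0.0115]
tool_rot: [1.0, 0.0, 0.0, 0.0]
force: [0.0, 0.1, 5.1]
finger_gap: 0.14
gripper_force: 29.3
```

Request:
{"op": "step_arm", "data": {"commands": [0,0,-0.005,0,0,0,0,0,-0.02,0,0,0,0.002,0.006,-0.045,0,0,0,0.008,0.022,-0.07,0,0,0,0.019,0.055,-0.09,0,0,0,0.032,0.095,-0.1,0,0,0,0.046,0.137,-0.105,0,0,0,0.06,0.18,-0.105,0,0,0,0.074,0.223,-0.105,0,0,0,0.087,0.26,-0.105,0,0,0]}}

```text
t: 14.55
tcp_pos: [0.5236, -0.1872, 0.1163]
tool_rot: [1.0, -0.0, 0.0, 0.0]
force: [-0.1, 0.7, -0.4]
finger_gap: 0.147
gripper_force: 29.3
```

Request:
{"op": "step_arm", "data": {"commands": [0.012,0.022,0,0,0,0,0.022,0.04,0,0,0,0,0.031,0.053,0.001,0,0,0,0.039,0.061,0.004,0,0,0,0.043,0.065,0.008,0,0,0,0.0445,0.067,0.012,0,0,0,0.0455,0.0675,0.015,0,0,0,0.0455,0.0675,0.015,0,0,0,0.0455,0.0675,0.015,0,0,0,0.0455,0.0675,0.015,0,0,0]}}

```text
t: 15.55
tcp_pos: [0.5687, -0.252, 0.1012]
tool_rot: [1.0, 0.0, -0.0, -0.0]
force: [0.6, 0.1, -0.6]
finger_gap: 0.145
gripper_force: 29.3
```

```bash
python3 look.py cru a .569 -.323 0
```

```text
15.55 [ 0.5687 -0.252   0.1012] qd 0.003 0.145 [ 0.6  0.1 -0.6]
cru a (array([ 0.5688, -0.3232]), np.float64(0.962))
```

Request:
{"op": "step_arm", "data": {"commands": [0,0.006,0,0,0,0,0,0.02,0,0,0,0,0,0.036,0.002,0,0,0,0,0.051,0.008,0,0,0,0,0.063,0.018,0,0,0,0,0.069,0.03,0,0,0,0,0.0708,0.041,0,0,0,0,0.0711,0.049,0,0,0,0,0.0711,0.053,0,0,0,0,0.0711,0.054,0,0,0]}}

```text
t: 16.6
tcp_pos: [0.5685, -0.3225, 0.046]
tool_rot: [1.0, 0.0, -0.001, -0.001]
force: [-0.6, 0.7, -0.6]
finger_gap: 0.141
gripper_force: 29.3
```

Request:
{"op": "step_arm", "data": {"commands": [0,0,0,0,0,0,0,0,0.001,0,0,0,0,0,0.002,0,0,0,0,0,0.003,0,0,0,0,0,0.004,0,0,0,0,0,0.005,0,0,0,0,0,0.0055,0,0,0,0,0,0.006,0,0,0,0,0,0.0063,0,0,0,0,0,0.0063,0,0,0]}}

```text
t: 17.6
tcp_pos: [0.5688, -0.3235, 0.0406]
tool_rot: [1.0, 0.0, -0.0, -0.0]
force: [-0.5, -0.1, 0.2]
finger_gap: 0.142
gripper_force: 29.3
```

Correct y by 0.3 mm, then go down about 1.8 mm commanded.

Request:
{"op": "step_arm", "data": {"commands": [0,-0.0003,0.0002,0,0,0,0,-0.0003,0.0004,0,0,0,0,-0.0003,0.0006,0,0,0,0,-0.0003,0.0008,0,0,0,0,-0.0003,0.001,0,0,0,0,-0.0003,0.0012,0,0,0,0,-0.0003,0.0014,0,0,0,0,-0.0003,0.0016,0,0,0,0,-0.0003,0.0016,0,0,0,0,-0.0003,0.0016,0,0,0]}}

```text
t: 18.6
tcp_pos: [0.569, -0.3233, 0.0395]
tool_rot: [1.0, 0.0, 0.0, 0.0]
force: [-1.0, 0.5, 4.1]
finger_gap: 0.145
gripper_force: 29.6
```

Request:
{"op": "step_arm", "data": {"commands": [0,0,0,0,0,0,0,0,0,0,0,0,0,0,0,0,0,0,0,0,0,0,0,0,0,0,0,0,0,0,0,0,-0.005,0,0,0,0,0,-0.02,0,0,0,0,-0.005,-0.045,0,0,0,0,-0.015,-0.075,0,0,0,0,-0.03,-0.105,0,0,0], "jaw": 40}}

```text
t: 19.6
tcp_pos: [0.569, -0.2938, 0.1463]
tool_rot: [1.0, -0.0, 0.001, 0.001]
force: [0.6, 1.0, 0.2]
finger_gap: 0.4
gripper_force: 0.0
```

```bash
python3 look.py lid a .5688 -.3232 28
```

```text
19.6 [ 0.569  -0.2938  0.1463] qd 0.486 0.4 [0.6 1.  0.2]
lid a (array([ 0.5684, -0.323 ]), np.float64(0.964))
```

View pics/last.png

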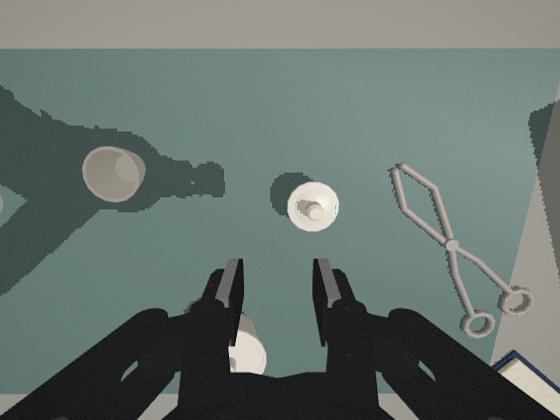

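Lid a lies flat and centred on crucible a at (313,206). Next is lid d, the white one.

Request:
{"op": "step_arm", "data": {"commands": [0.001,-0.02,-0.005,0,0,0,0.003,-0.055,-0.01,0,0,0,0.006,-0.1,-0.01,0,0,0,0.009,-0.145,-0.01,0,0,0,0.012,-0.19,-0.01,0,0,0,0.015,-0.235,-0.01,0,0,0,0.018,-0.28,-0.01,0,0,0,0.021,-0.325,-0.01,0,0,0,0.024,-0.365,-0.01,0,0,0,0.026,-0.395,-0.01,0,0,0]}}

```text
t: 20.65
tcp_pos: [0.5933, 0.1053, 0.1538]
tool_rot: [1.0, 0.001, -0.001, -0.0]
force: [0.8, 0.8, -0.4]
finger_gap: 0.395
gripper_force: 0.0
```

Request:
{"op": "step_arm", "data": {"commands": [0.001,-0.022,0.003,0,0,0,0.002,-0.038,0.01,0,0,0,0.003,-0.049,0.02,0,0,0,0.0036,-0.055,0.03,0,0,0,0.0036,-0.0566,0.038,0,0,0,0.0036,-0.0566,0.043,0,0,0,0.0036,-0.0566,0.045,0,0,0,0.0036,-0.0566,0.045,0,0,0,0.0036,-0.0566,0.045,0,0,0,0.0036,-0.0566,0.045,0,0,0]}}

```text
t: 21.65
tcp_pos: [0.5988, 0.158, 0.1096]
tool_rot: [1.0, -0.0, 0.0, -0.0]
force: [0.4, 0.6, -0.3]
finger_gap: 0.404
gripper_force: 0.0
```

```bash
python3 look.py lid d .5986 .1584 0
```

```text
21.65 [0.5988 0.158  0.1096] qd 0.003 0.404 [ 0.4  0.6 -0.3]
lid d (array([0.598 , 0.1578]), np.float64(0.983))
```

Down to TCP 0.0115 (98 mm), with x back 0.6 mm.

Request:
{"op": "step_arm", "data": {"commands": [-0.0006,0,0.008,0,0,0,-0.0006,0,0.025,0,0,0,-0.0006,0,0.045,0,0,0,-0.0006,0,0.065,0,0,0,-0.0006,0,0.08,0,0,0,-0.0006,0,0.09,0,0,0,-0.0006,0,0.095,0,0,0,-0.0006,0,0.0975,0,0,0,-0.0006,0,0.098,0,0,0,-0.0006,0,0.098,0,0,0]}}

```text
t: 22.7
tcp_pos: [0.5984, 0.1584, 0.0117]
tool_rot: [1.0, 0.0, 0.001, -0.0]
force: [0.4, 0.3, -0.4]
finger_gap: 0.404
gripper_force: 0.0
```

Request:
{"op": "step_arm", "data": {"commands": [0,0,0,0,0,0,0,0,0,0,0,0,0,0,0,0,0,0,0,0,0,0,0,0,0,0,0,0,0,0,0,0,0,0,0,0,0,0,0,0,0,0,0,0,0,0,0,0,0,0,0,0,0,0,0,0,0,0,0,0], "jaw": 0, "grip_force": 30}}

```text
t: 23.7
tcp_pos: [0.5983, 0.1584, 0.0118]
tool_rot: [1.0, 0.0, 0.001, -0.0]
force: [-0.9, -0.0, 6.2]
finger_gap: 0.139
gripper_force: 29.5
```

Request:
{"op": "step_arm", "data": {"commands": [0,0,-0.004,0,0,0,0,0,-0.014,0,0,0,-0.001,0.003,-0.032,0,0,0,-0.004,0.014,-0.054,0,0,0,-0.011,0.032,-0.074,0,0,0,-0.018,0.053,-0.087,0,0,0,-0.025,0.072,-0.095,0,0,0,-0.029,0.084,-0.098,0,0,0,-0.031,0.0884,-0.098,0,0,0,-0.031,0.0884,-0.098,0,0,0]}}

```text
t: 24.7
tcp_pos: [0.5666, 0.0696, 0.1092]
tool_rot: [1.0, -0.001, -0.0, -0.0]
force: [-0.4, -0.1, -2.2]
finger_gap: 0.141
gripper_force: 29.3
```

```bash
python3 look.py cru d .5673 -.0155 0
```

```text
24.7 [0.5666 0.0696 0.1092] qd 0.02 0.141 [-0.4 -0.1 -2.2]
cru d (array([ 0.5673, -0.0153]), np.float64(0.981))
```

Request:
{"op": "step_arm", "data": {"commands": [0,0.005,0,0,0,0,0,0.017,0,0,0,0,0,0.034,0,0,0,0,0,0.052,0,0,0,0,0,0.068,0.003,0,0,0,0,0.079,0.01,0,0,0,0,0.0842,0.02,0,0,0,0,0.0852,0.03,0,0,0,0,0.0852,0.0365,0,0,0,0,0.0852,0.0385,0,0,0]}}

```text
t: 25.75
tcp_pos: [0.5659, -0.0145, 0.0692]
tool_rot: [1.0, 0.0, -0.001, -0.0]
force: [-0.5, 0.2, -0.4]
finger_gap: 0.144
gripper_force: 29.3
```

Request:
{"op": "step_arm", "data": {"commands": [0,0,0,0,0,0,0,0,0.001,0,0,0,0,0,0.002,0,0,0,0,0,0.003,0,0,0,0,0,0.004,0,0,0,0,0,0.0048,0,0,0,0,0,0.0054,0,0,0,0,0,0.0058,0,0,0,0,0,0.006,0,0,0,0,0,0.006,0,0,0]}}

```text
t: 26.75
tcp_pos: [0.5668, -0.0153, 0.0646]
tool_rot: [1.0, 0.0, -0.0, -0.0]
force: [-0.9, -0.3, -0.6]
finger_gap: 0.142
gripper_force: 29.3
```

Request:
{"op": "step_arm", "data": {"commands": [0.0004,0,0.0002,0,0,0,0.0004,0,0.0004,0,0,0,0.0004,0,0.0006,0,0,0,0.0004,0,0.0008,0,0,0,0.0004,0,0.001,0,0,0,0.0004,0,0.0012,0,0,0,0.0004,0,0.0013,0,0,0,0.0004,0,0.0013,0,0,0,0.0004,0,0.0013,0,0,0,0.0004,0,0.0013,0,0,0]}}

```text
t: 27.75
tcp_pos: [0.5673, -0.0153, 0.0638]
tool_rot: [1.0, 0.0, 0.0, 0.0]
force: [-1.1, -0.1, 5.2]
finger_gap: 0.143
gripper_force: 29.7
```

Contact at 5 N. Release, rise and check.

Request:
{"op": "step_arm", "data": {"commands": [0,0,0,0,0,0,0,0,0,0,0,0,0,0,0,0,0,0,0,0,0,0,0,0,0,0,0,0,0,0,0,0,-0.005,0,0,0,0,0,-0.02,0,0,0,0,-0.005,-0.045,0,0,0,0,-0.02,-0.07,0,0,0,0,-0.045,-0.09,0,0,0], "jaw": 40}}

```text
t: 28.75
tcp_pos: [0.568, 0.029, 0.155]
tool_rot: [1.0, -0.001, 0.001, 0.0]
force: [-0.1, 0.1, -0.1]
finger_gap: 0.402
gripper_force: 0.0
```

```bash
python3 look.py lid d .5673 -.0153 52
```

```text
28.75 [0.568 0.029 0.155] qd 0.467 0.402 [-0.1  0.1 -0.1]
lid d (array([ 0.567, -0.015]), np.float64(0.967))
```

Request:
{"op": "step_arm", "data": {"commands": [0.001,-0.02,0,0,0,0,0.003,-0.055,0,0,0,0,0.005,-0.1,0,0,0,0,0.007,-0.145,0,0,0,0,0.008,-0.19,0.005,0,0,0,0.009,-0.23,0.015,0,0,0,0.01,-0.26,0.028,0,0,0,0.0108,-0.276,0.038,0,0,0,0.0108,-0.2806,0.043,0,0,0,0.0108,-0.2806,0.045,0,0,0]}}

```text
t: 29.8
tcp_pos: [0.5775, 0.3098, 0.1075]
tool_rot: [1.0, 0.0, -0.001, 0.001]
force: [-0.7, 0.4, 0.8]
finger_gap: 0.399
gripper_force: 0.0
```

Request:
{"op": "step_arm", "data": {"commands": [0,0,0,0,0,0,0,0,0,0,0,0,0,0,0,0,0,0,0,0,0.01,0,0,0,0,0,0.02,0,0,0,0,0,0.03,0,0,0,0,0,0.036,0,0,0,0,0,0.039,0,0,0,0,0,0.04,0,0,0,0,0,0.04,0,0,0]}}

```text
t: 30.8
tcp_pos: [0.5781, 0.3105, 0.0682]
tool_rot: [1.0, 0.0, 0.0, -0.0]
force: [0.4, 0.4, 0.7]
finger_gap: 0.4
gripper_force: 0.0
```

```bash
python3 look.py lid b .5783 .3103 0
```

```text
30.8 [0.5781 0.3105 0.0682] qd 0.009 0.4 [0.4 0.4 0.7]
lid b (array([0.5772, 0.3097]), np.float64(0.972))
```

Request:
{"op": "step_arm", "data": {"commands": [-0.0007,0.0007,0.005,0,0,0,-0.0007,0.0007,0.015,0,0,0,-0.0007,0.0007,0.027,0,0,0,-0.0007,0.0007,0.038,0,0,0,-0.0007,0.0007,0.047,0,0,0,-0.0007,0.0007,0.053,0,0,0,-0.0007,0.0007,0.056,0,0,0,-0.0007,0.0007,0.0565,0,0,0,-0.0007,0.0007,0.0565,0,0,0,-0.0007,0.0007,0.0565,0,0,0]}}

```text
t: 31.85
tcp_pos: [0.5777, 0.3098, 0.0123]
tool_rot: [1.0, 0.0, 0.001, -0.0]
force: [0.3, -0.3, 0.4]
finger_gap: 0.403
gripper_force: 0.0
```

Request:
{"op": "step_arm", "data": {"commands": [0,0,0,0,0,0,0,0,0,0,0,0,0,0,0,0,0,0,0,0,0,0,0,0,0,0,0,0,0,0,0,0,0,0,0,0,0,0,0,0,0,0,0,0,0,0,0,0,0,0,0,0,0,0,0,0,0,0,0,0], "jaw": 0, "grip_force": 30}}

```text
t: 32.85
tcp_pos: [0.5776, 0.3098, 0.0124]
tool_rot: [1.0, 0.0, 0.0, -0.0]
force: [-0.6, -0.2, 5.3]
finger_gap: 0.142
gripper_force: 29.5
```

Request:
{"op": "step_arm", "data": {"commands": [0,0,-0.005,0,0,0,0,0,-0.02,0,0,0,0.001,0.006,-0.045,0,0,0,0.003,0.022,-0.07,0,0,0,0.005,0.05,-0.092,0,0,0,0.007,0.088,-0.108,0,0,0,0.009,0.132,-0.116,0,0,0,0.011,0.177,-0.118,0,0,0,0.013,0.222,-0.118,0,0,0,0.015,0.264,-0.118,0,0,0]}}

```text
t: 33.85
tcp_pos: [0.5923, 0.0437, 0.1309]
tool_rot: [1.0, -0.0, 0.001, 0.0]
force: [-0.3, 0.2, -0.7]
finger_gap: 0.141
gripper_force: 29.3
```

Request:
{"op": "step_arm", "data": {"commands": [0.001,0.036,0,0,0,0,0.002,0.066,0,0,0,0,0.003,0.092,0,0,0,0,0.0035,0.112,0,0,0,0,0.004,0.124,0.002,0,0,0,0.004,0.129,0.008,0,0,0,0.004,0.131,0.014,0,0,0,0.004,0.131,0.018,0,0,0,0.004,0.131,0.02,0,0,0,0.004,0.131,0.02,0,0,0]}}

```text
t: 34.85
tcp_pos: [0.5959, -0.0843, 0.1092]
tool_rot: [1.0, 0.001, -0.001, -0.0]
force: [-0.7, -0.3, -0.3]
finger_gap: 0.141
gripper_force: 29.3
```

```bash
python3 look.py cru b .5969 -.1598 0
```

```text
34.85 [ 0.5959 -0.0843  0.1092] qd 0.009 0.141 [-0.7 -0.3 -0.3]
cru b (array([ 0.5969, -0.1598]), np.float64(0.975))
```

Request:
{"op": "step_arm", "data": {"commands": [0.0004,0.006,0,0,0,0,0.0004,0.02,0,0,0,0,0.0004,0.037,0,0,0,0,0.0004,0.053,0.004,0,0,0,0.0004,0.066,0.013,0,0,0,0.0004,0.0725,0.025,0,0,0,0.0004,0.0748,0.037,0,0,0,0.0004,0.0748,0.046,0,0,0,0.0004,0.0748,0.051,0,0,0,0.0004,0.0748,0.0525,0,0,0]}}

```text
t: 35.9
tcp_pos: [0.5961, -0.1592, 0.0561]
tool_rot: [1.0, 0.0, -0.001, -0.001]
force: [0.4, 0.2, -0.5]
finger_gap: 0.141
gripper_force: 29.3
```

Request:
{"op": "step_arm", "data": {"commands": [0,0,0,0,0,0,0,0,0.001,0,0,0,0,0,0.002,0,0,0,0,0,0.003,0,0,0,0,0,0.004,0,0,0,0,0,0.005,0,0,0,0,0,0.0055,0,0,0,0,0,0.006,0,0,0,0,0,0.0062,0,0,0,0,0,0.0062,0,0,0]}}

```text
t: 36.9
tcp_pos: [0.5967, -0.1601, 0.0511]
tool_rot: [1.0, 0.0, -0.0, -0.0]
force: [0.4, 0.7, 0.6]
finger_gap: 0.141
gripper_force: 29.3
```

Request:
{"op": "step_arm", "data": {"commands": [0.0002,-0.0003,0.0004,0,0,0,0.0002,-0.0003,0.0008,0,0,0,0.0002,-0.0003,0.0012,0,0,0,0.0002,-0.0003,0.0016,0,0,0,0.0002,-0.0003,0.002,0,0,0,0.0002,-0.0003,0.0023,0,0,0,0.0002,-0.0003,0.0026,0,0,0,0.0002,-0.0003,0.0028,0,0,0,0.0002,-0.0003,0.003,0,0,0,0.0002,-0.0003,0.003,0,0,0]}}

```text
t: 37.9
tcp_pos: [0.597, -0.1598, 0.0484]
tool_rot: [1.0, 0.0, 0.0, 0.0]
force: [-0.2, -0.6, 2.8]
finger_gap: 0.14
gripper_force: 29.4
```

Contact at about 3 N. Release, rise and retreat.

Request:
{"op": "step_arm", "data": {"commands": [0,0,0,0,0,0,0,0,0,0,0,0,0,0,0,0,0,0,0,0,0,0,0,0,0,0,0,0,0,0,0,0,-0.005,0,0,0,0,0,-0.02,0,0,0,0,0,-0.045,0,0,0,0,0,-0.08,0,0,0,-0.02,0,-0.12,0,0,0], "jaw": 40}}

```text
t: 38.9
tcp_pos: [0.5787, -0.1603, 0.1701]
tool_rot: [1.0, 0.0, 0.001, 0.001]
force: [0.5, -0.8, 0.9]
finger_gap: 0.397
gripper_force: 0.0
```

Request:
{"op": "step_arm", "data": {"commands": [-0.03,0,-0.035,0,0,0,-0.06,0,-0.06,0,0,0,-0.085,0,-0.075,0,0,0,-0.1,0,-0.08,0,0,0,-0.1,0,-0.08,0,0,0,-0.1,0,-0.08,0,0,0,-0.1,0,-0.08,0,0,0,-0.1,0,-0.08,0,0,0,-0.1,0,-0.08,0,0,0,-0.1,0,-0.08,0,0,0]}}

```text
t: 39.9
tcp_pos: [0.4772, -0.1598, 0.2475]
tool_rot: [1.0, 0.0, -0.0, -0.0]
force: [-0.6, -0.2, 0.1]
finger_gap: 0.401
gripper_force: 0.0
```

```bash
python3 look.py lid a .5684 -.323 28 lid b .5969 -.1598 36 lid c .4258 -.249 44 lid d .567 -.015 52
python3 - <<'E'
from h import *
d=cam("scene")[1];cv2.imwrite("pics/sc.png",d["pixels"])
E
```

```text
39.9 [ 0.4772 -0.1598  0.2475] qd 0.006 0.401 [-0.6 -0.2  0.1]
lid a (array([ 0.5688, -0.3234]), np.float64(0.951))
lid b (array([ 0.597 , -0.1596]), np.float64(0.979))
lid c (array([ 0.4259, -0.2492]), np.float64(0.971))
lid d (array([ 0.567, -0.015]), np.float64(0.976))
```

View pics/last.png

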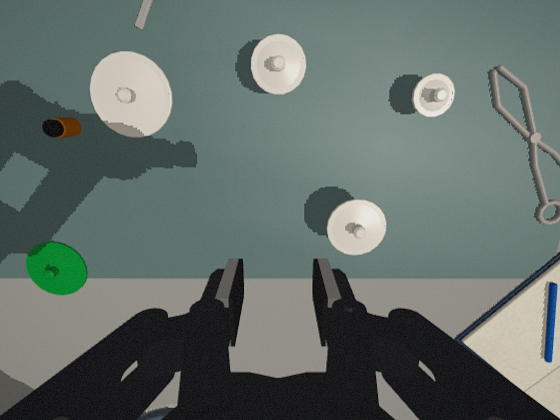

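View pics/sc.png

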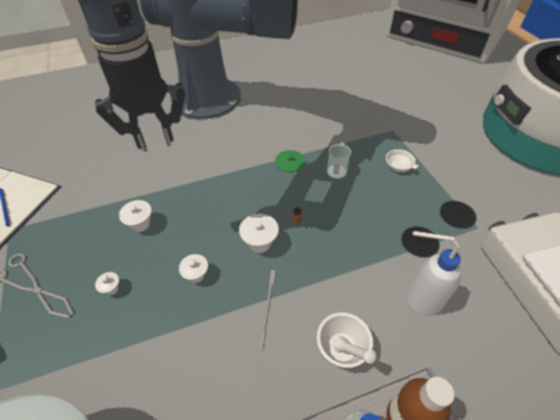

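All four lids sit flat and centred: d (130,95), b (278,64), a (434,95) and c (356,227) in the wrist view. In the scene view the beaker (339,160) and dish (401,161) are where they were at the start. Handing in.

```bash
python3 -c "
from station import manip
print(manip.sign_off())"
```

```text
the job is handed in; nothing more can be done
None
```

I put all four lids on their own crucibles, knob up, flat and centred to within about 1 mm by camera, and handed the job in at about 40 s with the beaker and dish undisturbed.

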